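Nest the kidney dishes and put on their lid

ROBOT

A 7-joint arm with a two-finger parallel gripper is mounted at the origin on a cart in front of the work surface, level with it; the furniture and walls round the work are solid. World frame = base frame: x ahead of the robot, y to its left, z up, the work surface at z = 0. Lengths are in mm, angles in rad, forces in N, time in s.
With the tool pointing down it reaches from about 400 to 850 mm from the base axis. Payload 4.4 kg.
Tool frame: the origin (TCP) lies midway between the tips of the shut fingers; the grasp point (between the pads) lies 19 mm behind it; z points along the fingers, y is the line along which they close (so a half turn about z gives the same grasp; the last joint's range is limited). The gripper opens to 94 mm and grips with 3 to 60 N. Pads are 16 mm wide; open, the fingers measure 119 mm over their backs; the gripper's body (75 mm by 177 mm) begins 78 mm behind the grasp point.
Start: joints at [1.058, 0.628, 0.038, 1.517, -0.027, 0.996, -0.02], TCP at [280.882, -586.194, 205.478] pointing down, gripper open.
Joint ranges: [-3.06, 3.06], [-0.37, 2.12], [-1.25, 1.32], [0.18, 2.47], [-1.1, 4.24], [0.23, 1.98], [-2.94, 2.94]. Speed limits (rad/s): [2.57, 2.57, 3.14, 3.14, 3.14, 3.14, 3.14].

INTERFACE

Orientations are given as a unit quaternion [w, x, y, z].
In Python, from station import status, eyes, workorder gives the robot as it stands.
- The arm moves only by the tool carry_out, never from a script. Its argument "plan" is text: rows parted by semicolons, each of 7 numbers parted by spaces: the shift along the tool's x, y, z in cm, then the turn, a rotation vector about the tool's x, y, z in rad, then the opening, from 0 (shut) to 1 (fully open). A call has 1 to 20 rows; each row is the pose to reach, as a shift and turn from the pose commanded when the call began, along the tool's axes at that moment; what a row does not reach only later rows make up. A row lasts 1/10 s, in which the tool goes at most 50 mm and 8.59 degrees, less where a joint would pass 70% of its speed; a pose out of reach is approached as far as the arm can. A call with a gripper value outside its range is refused whole. The fingers move at their own pace and stop on an object; the grip force is fixed at half the most. Time passes only in rows, so rows that repeat a pose let the fingers close. It gives the time, the measured TCP pose, the force, the opening and the grip force at its end, in the units of the state.
- status.state(): the state, without advancing time (a new reading comes with each control period).
- eyes.camera(name): name is "scene" or "top" or "wrist"; returns (picture, depth): 384x512x3 uint8, blue, green, red; 384x512 float32, mm along the optical axis (not along the pixel's ray), 0 where there is no reading.
- eyes.get_calibration(name): a dict with "fx", "fy", "cx", "cy" (pixels), "R" (3x3) and "t" (3): a world point X has camera coordinates R X + t; the wrist camera has in their place "mount" (4x4, takes a point from camera to tool coordinates, whose origin is the TCP and whose axes are the flange's). Camera axes: x right, y down, z forward; pixel columns grow to the right and rows downward; lengths in mm; the calibration is good to about 2 mm. A picture is of the moment at which its call begins: read the wrist's pose just before it. get_calibration takes no time and is no camera call.
- workorder.finish_job(): hands the job in; it is judged then, once.
The state is a dict: "t": time; "joint_positions": joint angles; "joint_vel": joint speeds; "effort": joint torques, N m; "tcp_pos": TCP position; "eef_rot": TCP orientation; "force": force on the tool from outside, world axes, zero at the start; "moment": the same for the moment, N m; "width": finger opening in mm; "finger_force": force on a finger pad.
Only numpy, scipy, OpenCV 4.12 (cv2) and the standard library are available. Lean on these libraries where they do the work, as an engineer would, in place of code of your own. Each camera call takes 0.05 s, during which the arm holds its last target. There are 200 camera calls.

TASK

Put this set of kidney-shaped stoneware dishes away: nest the dish that stands alone on the worktop in the matching dish on the round cork mat, turned so that the two outlines match and its shoulder sits flat all round on the rim below. Then close the stack with the kidney-shaped wooden lid, also turned to match and seated flat. Set each piece down gently before you let go of it (do not drop it), leave the bottom dish standing where it is on the mat and do not disturb the lemon, lime and garlic near by.

Things in the scene. Friction and masses are not known exactly. Their poses are not given: they have to be found in the camera images.
- base_center (a point): Bottom dish, terracotta stoneware, 0.24 kg, loose on the cork mat: kidney outline 136 mm long (y), 76 mm deep (x), 33 mm high. Point: centre of the waist, half-way up (16.5 mm). x runs across the waist from the hollow (-x) to the bulging flank (+x), y along its length, z up. Outline: 31 mm to each side of a centreline arc, radius 55 mm, 42 degrees either way from the waist, round ends
- base_rim (a point): Bottom dish, waist centre at rim height (33 mm above its underside); axes as base_center. Its wall is 5 mm: the mouth is 26 mm to each side of the centreline and 16 mm deep to an inner ledge; the floor inside lies 28 mm below the rim
- dish_center (a point): Second dish, alone on the worktop left or right; shape, size, material, point (waist centre, 16.5 mm above its underside) and axes as base_center; 0.17 to 0.34 kg. Nested, this point is 19 mm straight above base_center, axes parallel and the same way round (half a turn off, it does not go in); the shoulder then lies on the rim below with 2 mm of sideways play
- dish_rim (a point): Second dish, waist centre at rim height (33 mm above its underside); axes as dish_center. The top 19 mm is an upright band, 62 mm across the waist (along x), to be gripped from above by its outside; below it a flat shoulder steps in to a body 24 mm to each side of the centreline, tapering to 20. Nested, the rim below is 19 mm under this one: keep fingertips less than 15 mm below this rim
- lid_center (a point): Lid, pale wood, 0.09 to 0.18 kg, right way up on the worktop on the side opposite the second dish. Dish outline; 10 mm plate over a 9 mm plug, 24 tapering to 20.5 mm each side of the centreline; 44 mm high with its bar. Point: waist centre, 22 mm above the plug's underside; axes as base_center. Closed, it is 29.5 mm straight above dish_center, axes parallel, same way round, 2 mm of play
- lid_grip (a point): Middle of the lid's straight upright grip bar on the waist: 14 mm thick (x), 56 mm long (y), 25 mm high, standing on the plate. Pinch it across x. This point is 9.5 mm above lid_center, 12.5 mm below the bar's top and 12.5 mm above the plate. Axes as lid_center
- mat: Round cork mat under the bottom dish, 156 mm across, 8 mm thick, fixed to the worktop; origin at the centre of its underside
- lemon: A loose lemon, 72x55x54 mm, to the right of the work: leave it alone. Origin at its underside
- lime: A loose lime, 53x45x45 mm, behind the work to the left: leave it alone. Origin at its underside
- garlic: A loose garlic bulb, 60x60x59 mm, behind the work to the left: leave it alone. Origin at its underside
Things that resemble listed ones, but are neither listed nor needed, are in the scene too. What is shaped like the part that bears lid_center but purple is not meant.

How it is judged (in metres and radians):
On the way, in this order (a step that is already met when the one before it is completed fails the run):
1. the second dish is nested in the bottom dish, outlines matching, shoulder flat on the rim (horizontal distance between dish_center and base_center below 0.005 m and z of dish_center in the frame of base_center between 0.0165 and 0.0215 m and angle between the y axis of dish_center and the y axis of base_center, either way round below 0.12 rad and angle between the z axis of dish_center and the z axis of base_center, either way round below 0.06 rad and distance of base_center from where it was at the start of the episode below 0.03 m and angle between base_center's own z axis and vertical below 0.06 rad), for 0.2 s.
2. the lid is on the nested second dish, outlines matching, plate flat on the rim (all of step 1 and horizontal distance between lid_center and dish_center below 0.006 m and z of lid_center in the frame of dish_center between 0.027 and 0.032 m and angle between the y axis of lid_center and the y axis of dish_center, either way round below 0.14 rad and angle between the z axis of lid_center and the z axis of dish_center, either way round below 0.06 rad), for 0.2 s.
At the end, for the whole second after the job is handed in: Dish nested in bottom dish: centres within 5 mm, 16.5-21.5 mm up, headings within 0.12 rad, parallel within 0.06 rad. Lid on the dish: within 6 mm, 27-32 mm up, 0.14 rad, parallel within 0.06 rad. Bottom dish upright, within 30 mm of its start. All at rest, let go (all of step 2 and linear speed of each of base, dish, lid below 0.02 m/s); the robot touches nothing.
It fails at once if a dish or the lid is dropped (it moves at over 0.35 m/s while the fingers do not hold it) ((linear speed of dish above 0.35 m/s and contact force between the fingers and dish below 0.05 N) or (linear speed of lid above 0.35 m/s and contact force between the fingers and lid below 0.05 N) or (linear speed of base above 0.35 m/s and contact force between the fingers and base below 0.05 N)).
It fails at once if a dish is set down hard on the one below (over 40 N) (contact force between dish and base above 40 N).
It fails at once if the lid is set down hard on the dish (over 40 N) (contact force between lid and dish above 40 N).
It fails at once if the lemon, lime or garlic is pushed away (distance of any of lemon, lime, garlic from where it was at the start of the episode above 0.03 m).
It also fails if it takes over 58 s, if anything falls off the work surface, if the arm or the gripper's body presses on something with over 40 N, if the wrist force passes 120 N, or if a joint passes its speed limit or range.

## Working session

There is one attempt and no reset: what is moved stays moved. The work goes in short steps, Python scripts to look and compute and a tool call to move; the robot and the scene stay as the last step left them, time stands still between calls to the robot, and variables do not carry over. Pictures are saved under pics/ and viewed, at most 10 in all, crops included, and the job is handed in when it is done.

Besides the shell and the picture viewer there is one more tool, called after "Request:" by a JSON object that holds its "name" and its "arguments". carry_out: Moves the arm, as the interface text tells. Its arguments: {"type":"object","properties":{"plan":{"type":"string"}},"required":["plan"]}

```bash
ls; mkdir -p pics; python3 - <<'E'
from station import status, eyes
import cv2,numpy as np
s=status.state(); print(s)
for n in("top","scene"):
    p,d=eyes.camera(n); cv2.imwrite(f"pics/{n}0.png",p); np.savez(f"{n}0.npz",p=p,d=d); print(n,eyes.get_calibration(n))
print(eyes.get_calibration("wrist"))
E
```

```text
pics
{'t': 0.0, 'joint_positions': array([ 1.05820559,  0.62932196,  0.03843386,  1.51837728, -0.02699598,
        0.99633429, -0.01999953]), 'joint_vel': array([-1.20762251e-03, -2.68510207e-04,  4.57141556e-05, -5.91432091e-04,
       -3.84373726e-04,  7.40163385e-04,  1.68193112e-03]), 'effort': array([-7.25127325e-05, -5.49713409e+01,  1.14336960e+00, -1.86625582e+01,
       -5.22412104e-02,  2.37218232e-02,  1.63640957e-04]), 'tcp_pos': array([ 280.57796289, -585.558741  ,  204.56671272]), 'eef_rot': array([-9.35027549e-04,  9.75149409e-01,  2.21546170e-01, -2.24337126e-04]), 'force': array([ 0.66286179,  0.32257877, -0.1927299 ]), 'moment': array([-0.00887765, -0.02210972,  0.01427999]), 'finger_force': 0.0, 'width': 93.64940084245491}
top {'fx': 363.52371360541645, 'fy': 363.52371360541645, 'cx': 257.98589350817593, 'cy': 192.42585135332098, 'R': array([[ 0.0067203 , -0.99997386, -0.00266674],
       [-0.98215237, -0.0060992 , -0.18798807],
       [ 0.18796689,  0.00388249, -0.98216769]]), 't': array([ -77.632958  ,  582.93772485, 1082.88874966])}
scene {'fx': 424.1347299261123, 'fy': 424.1347299261123, 'cx': 250.93931112814042, 'cy': 193.44587879216164, 'R': array([[-0.8897918 , -0.45626172, -0.00978791],
       [-0.20056939,  0.4102313 , -0.88965285],
       [ 0.40992985, -0.78964266, -0.45653258]]), 't': array([484.21708023, 195.7771949 , 960.25600778])}
{'fx': 308.833228259387, 'fy': 308.833228259387, 'cx': 253.19295974696675, 'cy': 194.36237828504864, 'mount': array([[ 4.18805946e-05, -9.68815413e-01, -2.47783561e-01,
         7.15447977e+01],
       [ 9.99999995e-01,  6.38496943e-05, -8.06267111e-05,
        -1.30859877e+00],
       [ 9.39333050e-05, -2.47783556e-01,  9.68815411e-01,
        -1.78848649e+02],
       [ 0.00000000e+00,  0.00000000e+00,  0.00000000e+00,
         1.00000000e+00]])}
```

View pics/top0.png

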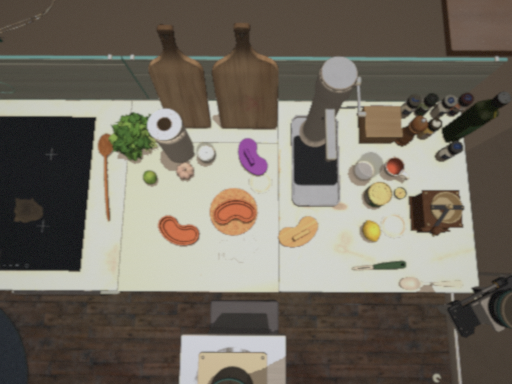

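View pics/scene0.png

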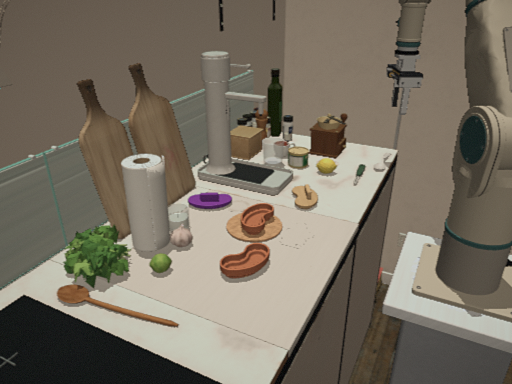

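The second dish is the plain one at top px (179,231) and the bottom dish is on the mat at (235,213). The pale lid is at (298,232). Look-alikes: the purple lid at (252,157), and the bottom dish, which is identical to the second one. Next I measure them from the top view.

```bash
cat > h.py <<'E'
import numpy as np, cv2
from station import status, eyes
from scipy.spatial.transform import Rotation as Ro
# kidney centroid offset from waist centre along its x
g=np.stack(np.meshgrid(np.arange(-90,60,.5),np.arange(-90,90,.5)),-1).reshape(-1,2)
a=np.clip(np.arctan2(g[:,1],g[:,0]+55),-np.radians(42),np.radians(42))
ins=np.hypot(g[:,0]+55-55*np.cos(a),g[:,1]-55*np.sin(a))<31
CX=g[ins].mean(0)[0]; AREA=ins.sum()*.25
def rot(s): q=s['eef_rot']; return Ro.from_quat([q[1],q[2],q[3],q[0]]).as_matrix()
def view(n):
    s=status.state(); p,d=eyes.camera(n); c=eyes.get_calibration(n)
    if n=='wrist':
        M=c['mount']; R=rot(s); Rw=R@M[:3,:3]; o=s['tcp_pos']+R@M[:3,3]
    else: Rw=c['R'].T; o=-Rw@c['t']
    return p,d,c,Rw,o,s
def rays(uv,c,Rw):
    uv=np.asarray(uv,float); return np.c_[(uv[...,0].ravel()-c['cx'])/c['fx'],(uv[...,1].ravel()-c['cy'])/c['fy'],np.ones(uv[...,0].size)]@Rw.T
def onplane(uv,c,Rw,o,z):
    r=rays(uv,c,Rw); return (o+r*((z-o[2])/r[:,2])[:,None])[:,:2]
def zmap(d,c,Rw,o):
    v,u=np.mgrid[:384,:512]; P=o+rays(np.stack([u,v],-1),c,Rw)*d.reshape(-1,1); return P.reshape(384,512,3)
def kidney(mask,c,Rw,o,z,seed,tag):
    "fit waist centre and heading of a kidney outline from a mask's component nearest the seed pixel, at plane z"
    cs,_=cv2.findContours(mask.astype(np.uint8),cv2.RETR_EXTERNAL,cv2.CHAIN_APPROX_NONE)
    cs=[k for k in cs if cv2.contourArea(k)>150]
    k=max(cs,key=lambda k:cv2.pointPolygonTest(k,seed,True))
    xy=onplane(k[:,0]+0.0,c,Rw,o,z); off=xy.mean(0)
    m=cv2.moments((xy-off).astype(np.float32).reshape(-1,1,2))
    cen=np.array([m['m10'],m['m01']])/m['m00']+off
    th=.5*np.arctan2(2*m['mu11'],m['mu20']-m['mu02']); X=np.array([-np.sin(th),np.cos(th)])  # short axis
    # bulge side: hull centroid lies toward the hollow
    h=cv2.moments(cv2.convexHull((xy-off).astype(np.float32)).reshape(-1,1,2)); hc=np.array([h['m10'],h['m01']])/h['m00']+off
    if X@(hc-cen)>0: X=-X
    w=cen-CX*X; l=np.ptp((xy-cen)@np.array([-X[1],X[0]])); dd=np.ptp((xy-cen)@X)
    print(tag,'waist',w.round(1),'xaxis deg',np.degrees(np.arctan2(X[1],X[0])).round(1),'len',l.round(1),'dep',dd.round(1),'area/true',(abs(m['m00'])/AREA).round(3))
    return w,X,k
E
python3 - <<'E'
from h import *
print(CX)
p,d,c,Rw,o,s=view('top')
P=zmap(d,c,Rw,o); hsv=cv2.cvtColor(p,cv2.COLOR_BGR2HSV)
for uv in [(179,231),(235,213),(298,232),(215,213),(270,213),(190,231),(290,240),(304,235),(150,177),(185,171),(371,231)]: print(uv,hsv[uv[1],uv[0]],P[uv[1],uv[0]].round(0))
E
python3 -c "
import cv2;p=cv2.imread('pics/top0.png');cv2.imwrite('pics/crop0.png',cv2.resize(p[130:270,140:340],None,fx=4,fy=4))"
```

```text
-8.335224615768308
(179, 231) [  9 160 204] [466. 179.   4.]
(235, 213) [  9 160 198] [524.  -0.  14.]
(298, 232) [ 18 117 203] [ 464. -202.   16.]
(215, 213) [  9 159 157] [522.  63.  25.]
(270, 213) [ 38  10 210] [ 526. -113.   -2.]
(190, 231) [  9 160 204] [466. 144.   0.]
(290, 240) [ 18 119 206] [ 438. -176.   20.]
(304, 235) [ 16 125 181] [ 454. -220.   22.]
(150, 177) [ 37 135 162] [634. 272.  41.]
(185, 171) [ 12  80 173] [654. 160.  45.]
(371, 231) [ 29 147 210] [ 466. -423.   49.]
```

View pics/crop0.png

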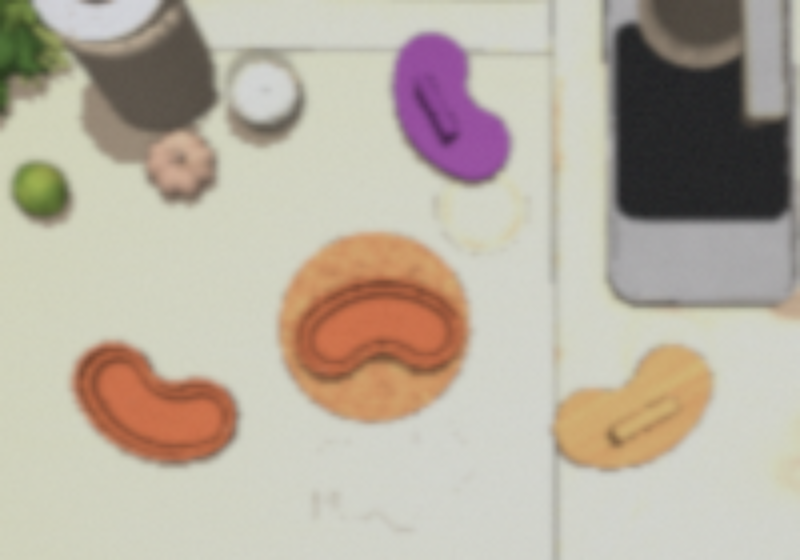

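The crop confirms the choice. The lone terracotta dish has its hollow facing up and to the right, the bottom dish's hollow faces the robot, and the pale lid with its bar has its hollow facing up and to the left. The purple lid is the decoy.

```bash
cat >> h.py <<'E'
def masks(p):
    h=cv2.cvtColor(cv2.medianBlur(p,3),cv2.COLOR_BGR2HSV); H,S,V=[h[...,i].astype(int) for i in range(3)]
    return (H<=12)&(S>125), (H>=13)&(H<=23)&(S>80)
E
python3 - <<'E'
from h import *
p,d,c,Rw,o,s=view('top'); t,w=masks(p)
print(cv2.cvtColor(p,cv2.COLOR_BGR2HSV)[[197,225],[222,235]])
kidney(t,c,Rw,o,33,(179,231),'dish')
kidney(t,c,Rw,o,41,(235,213),'base')
kidney(w,c,Rw,o,19,(298,232),'lid')
R=rot(s); print(R.round(3))
E
```

```text
[[ 13 133 198]
 [ 13 133 196]]
dish waist [454.6 180.9] xaxis deg 156.3 len 128.3 dep 69.2 area/true 0.832
base waist [534.    1.6] xaxis deg 5.3 len 132.9 dep 80.2 area/true 1.009
lid waist [ 454.5 -207.2] xaxis deg -151.6 len 133.9 dep 72.9 area/true 0.884
[[ 0.902  0.432 -0.001]
 [ 0.432 -0.902  0.001]
 [-0.    -0.001 -1.   ]]
```

Request:
{"name": "carry_out", "arguments": {"plan": "0 0 -2.5 0 0 0 1;3.5 -3.3 -4.5 0 0 -0.14 1;7 -6.5 -4.5 0 0 -0.28 1;10.6 -9.8 -4.5 0 0 -0.42 1;14 -13 -4.5 0 0 -0.56 1;17.7 -16.3 -4.5 0 0 -0.7 1;21.2 -19.6 -4.5 0 0 -0.84 1;24.8 -22.8 -4.5 0 0 -0.98 1;28.4 -26 -4.5 0 0 -1.12 1;31.9 -29.3 -4.5 0 0 -1.26 1;35.4 -32.6 -4.5 0 0 -1.4 1;39 -35.8 -4.5 0 0 -1.54 1;42.5 -39 -4.5 0 0 -1.68 1;45 -41.4 -4.5 0 0 -1.82 1;46.5 -42.7 -4.5 0 0 -1.83 1;46.5 -42.7 -4.5 0 0 -1.83 1;46.5 -42.7 -4.5 0 0 -1.83 1"}}

```text
t: 1.9
tcp_pos: [515.3, -1.0, 250.2]
eef_rot: [-0.0, 0.419, 0.908, -0.001]
force: [0.4, -0.6, 0.5]
width: 94.0
finger_force: 0.0
```

```bash
cat >> h.py <<'E'
def look(n,z,seedw,which,tag,band=8,save=None):
    "wrist or top look: colour mask kept only near rim height by depth, filled, then kidney fit at plane z"
    p,d,c,Rw,o,s=view(n); P=zmap(d,c,Rw,o); m=masks(p)[which]
    if save: cv2.imwrite(save,p)
    q=(np.array([*seedw,z])-o)@Rw; uv=(q[0]/q[2]*c['fx']+c['cx'],q[1]/q[2]*c['fy']+c['cy'])
    mr=m&(P[...,2]>z-band)
    print(tag,'seed px',np.round(uv),'pix',m.sum(),mr.sum(),'top z',np.percentile(P[...,2][mr],[50,95]).round(1) if mr.any() else None)
    mr=cv2.morphologyEx(mr.astype(np.uint8),cv2.MORPH_CLOSE,np.ones((5,5)))
    try: return kidney(mr,c,Rw,o,z,uv,tag),s
    except Exception as e: print(e)
def go(x,y,z,yaw,s=None):
    "print shift (cm, tool axes) and z turn to a world TCP pose with tool y at heading yaw deg"
    s=s or status.state(); R=rot(s); sh=R.T@(np.array([x,y,z])-s['tcp_pos'])/10
    y0=np.degrees(np.arctan2(R[1,1],R[0,1])); dy=(yaw-y0+180)%360-180
    tilt=R.T@np.cross(R[:,2],[0,0,-1])
    print('shift cm',sh.round(2),'turn z',np.radians(-dy).round(3),'tilt fix',tilt.round(3),'yaw now',y0.round(1),'tcp',s['tcp_pos'].round(1))
E
python3 - <<'E'
from h import *
s=status.state(); print(s['t'],s['joint_positions'].round(2))
look('wrist',41,(534,1.6),0,'base',save='pics/w1.png')
look('top',19,(454.5,-207),1,'lidtop')
go(454.6,180.9,220,156.3)
E
```

```text
1.9 [ 0.32  0.42 -0.54  1.82  0.26  0.97  0.38]
base seed px [266. 182.] pix 10356 1297 top z [40.  41.9]
base waist [535.2   4.2] xaxis deg 5.6 len 132.7 dep 76.0 area/true 0.953
lidtop seed px [300. 235.] pix 18581 12530 top z [159.5 397. ]
lidtop waist [ 454.4 -207.1] xaxis deg -151.3 len 133.0 dep 72.7 area/true 0.88
shift cm [17.87  7.22  3.01] turn z -2.025 tilt fix [-0.001  0.     0.   ] yaw now 40.3 tcp [515.1  -2.1 250.3]
```

View pics/w1.png

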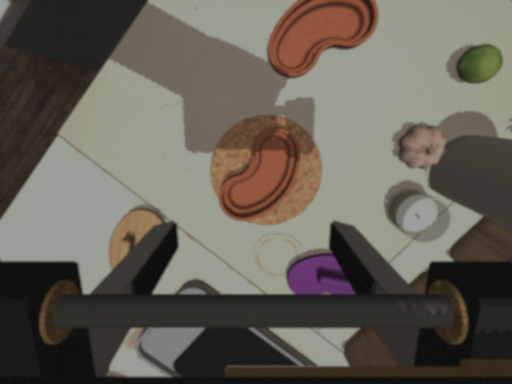

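The wrist view shows the bottom dish at (262,178), the second dish at (322,32), the purple decoy at (322,278) and the lime at (480,63). Now I move above the second dish.

Request:
{"name": "carry_out", "arguments": {"plan": "1.4 0.5 0.2 0 0 -0.14 1;2.8 1 0.4 0 0 -0.28 1;4.2 1.6 0.6 0 0 -0.42 1;5.6 2.2 0.8 0 0 -0.56 1;7 2.8 1 0 0 -0.7 1;8.4 3.4 1.2 0 0 -0.84 1;9.8 4 1.5 0 0 -0.98 1;11.2 4.6 1.8 0 0 -1.12 1;12.6 5.2 2 0 0 -1.26 1;14 5.8 2.2 0 0 -1.4 1;15.4 6.4 2.5 0 0 -1.54 1;16.8 6.8 2.8 0 0 -1.68 1;17.9 7.2 3 0 0 -1.82 1;17.9 7.2 3 0 0 -1.96 1;17.9 7.2 3 0 0 -2.02 1;17.9 7.2 3 0 0 -2.02 1;17.9 7.2 3 0 0 -2.02 1"}}

```text
t: 3.7
tcp_pos: [454.7, 181.4, 220.3]
eef_rot: [-0.0, -0.544, 0.839, -0.0]
force: [0.4, -0.1, -1.5]
width: 94.2
finger_force: 0.0
```

```bash
python3 - <<'E'
from h import *
s=status.state(); print(s['t'],s['joint_positions'].round(2))
p,d,c,Rw,o,s=view('wrist'); np.savez('w2.npz',p=p,d=d)
r=look('wrist',33,(454.6,180.9),0,'dish',save='pics/w2.png')
r=look('wrist',33,(454.6,180.9),0,'dish',band=12)
(w,X,k),s=r
go(w[0],w[1],21,np.degrees(np.arctan2(X[1],X[0])))
E
```

```text
3.7 [ 0.27  0.57 -1.07  1.92  0.6   1.02  1.65]
dish seed px [252. 176.] pix 12638 3263 top z [34.7 41.4]
dish waist [454.8 183.2] xaxis deg 157.1 len 131.5 dep 71.9 area/true 0.895
dish seed px [252. 175.] pix 12604 4585 top z [32.1 41.2]
dish waist [454.8 183.2] xaxis deg 157.2 len 131.4 dep 71.9 area/true 0.894
shift cm [-0.11  0.03 19.95] turn z -0.019 tilt fix [-0.001 -0.     0.   ] yaw now 156.1 tcp [454.6 182.2 220.5]
```

View pics/w2.png

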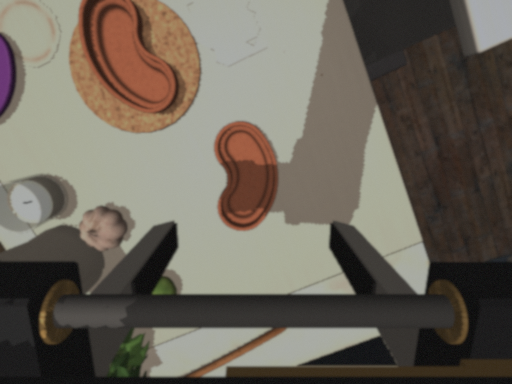

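Request:
{"name": "carry_out", "arguments": {"plan": "-0.1 0 3 0 0 -0.02 1;-0.1 0 6 0 0 -0.02 1;-0.1 0 9 0 0 -0.02 1;-0.1 0 12 0 0 -0.02 1;-0.1 0 15 0 0 -0.02 1;-0.1 0 17 0 0 -0.02 1;-0.1 0 19 0 0 -0.02 1;-0.1 0 20 0 0 -0.02 1;-0.1 0 20 0 0 -0.02 1;-0.1 0 20 0 0 -0.02 0.6;-0.1 0 20 0 0 -0.02 0.5;-0.1 0 20 0 0 -0.02 0.4;-0.1 0 20 0 0 -0.02 0.4;-0.1 0 20 0 0 -0.02 0.4;-0.1 0 20 0 0 -0.02 0.4;-0.1 0 20 0 0 -0.02 0.4"}}

```text
t: 5.45
tcp_pos: [455.6, 183.6, 21.1]
eef_rot: [0.001, -0.554, 0.832, -0.001]
force: [1.6, -0.9, 5.5]
width: 62.0
finger_force: 29.4
```

Request:
{"name": "carry_out", "arguments": {"plan": "0 0 -0.5 0 0 0 0.4;0 0 -1.5 0 0 0 0.4;0 0 -4 0 0 0 0.4;0 0 -8 0 0 0 0.4;0 0 -12 0 0 0 0.4;0 0 -16 0 0 0 0.4;0 0 -18 0 0 0 0.4;0 0 -18 0 0 0 0.4"}}

```text
t: 6.25
tcp_pos: [455.8, 184.8, 203.2]
eef_rot: [0.003, -0.554, 0.832, -0.0]
force: [-0.3, 0.3, -2.5]
width: 62.2
finger_force: 29.4
```

```bash
python3 - <<'E'
from h import *
s=status.state(); print(s['width'],s['finger_force'],s['force'].round(1))
go(420,4,205,5.5)
E
```

```text
62.201859927699864 29.405833035502837 [-0.3  0.3 -2.5]
shift cm [18.06 -3.66 -0.23] turn z 2.65 tilt fix [-0.003  0.004  0.   ] yaw now 157.3 tcp [455.8 184.8 203.2]
```

Request:
{"name": "carry_out", "arguments": {"plan": "0.9 -0.2 -0.2 0 0 0.14 0.4;1.9 -0.4 -0.2 0 0 0.28 0.4;2.9 -0.6 -0.2 0 0 0.42 0.4;3.8 -0.8 -0.2 0 0 0.56 0.4;4.8 -1 -0.2 0 0 0.7 0.4;5.7 -1.2 -0.2 0 0 0.84 0.4;6.7 -1.4 -0.2 0 0 0.98 0.4;7.6 -1.6 -0.2 0 0 1.12 0.4;8.6 -1.8 -0.2 0 0 1.26 0.4;9.5 -2 -0.2 0 0 1.4 0.4;10.5 -2.2 -0.2 0 0 1.54 0.4;11.4 -2.4 -0.2 0 0 1.68 0.4;12.4 -2.6 -0.2 0 0 1.82 0.4;13.3 -2.8 -0.2 0 0 1.96 0.4;14.3 -3 -0.2 0 0 2.1 0.4;15.3 -3.2 -0.2 0 0 2.24 0.4;16.2 -3.4 -0.2 0 0 2.38 0.4;17.2 -3.6 -0.2 0 0 2.52 0.4;18 -3.7 -0.2 0 0 2.65 0.4;18 -3.7 -0.2 0 0 2.65 0.4"}}

```text
t: 8.25
tcp_pos: [417.9, 2.2, 201.3]
eef_rot: [-0.001, 0.673, 0.74, -0.001]
force: [-0.3, 1.3, -2.3]
width: 62.3
finger_force: 29.4
```

Request:
{"name": "carry_out", "arguments": {"plan": "0 0 0 0 0 0 0.4;0 0 0 0 0 0 0.4;0 0 0 0 0 0 0.4"}}

```text
t: 8.55
tcp_pos: [419.5, 3.8, 202.3]
eef_rot: [-0.0, 0.672, 0.741, -0.0]
force: [0.6, 0.4, -2.2]
width: 62.6
finger_force: 29.4
```

```bash
python3 - <<'E'
from h import *
s=status.state(); print(s['t'],s['joint_positions'].round(2))
r=look('wrist',41,(534.6,4),0,'base',save='pics/w3.png')
zt=s['tcp_pos'][2]
t=s['tcp_pos'][:2]
look('wrist',zt+12,t,0,'held')
look('top',41,(534.6,3),0,'base top'); look('top',zt+12,t,0,'held top')
(w,X,k),s=r
go(w[0],w[1],150,np.degrees(np.arctan2(X[1],X[0])))
E
```

```text
8.55 [ 0.2   0.33 -0.36  2.12  0.17  0.72 -0.17]
base seed px [355. 192.] pix 24105 19645 top z [189. 214.]
base waist [536.7  13.5] xaxis deg 19.6 len 130.8 dep 84.5 area/true 0.201
held seed px [254. 244.] pix 24101 4208 top z [213.5 231.3]
held waist [416.4  31.3] xaxis deg 39.7 len 109.2 dep 93.3 area/true 0.135
base top seed px [233. 208.] pix 1806 1099 top z [103.8 571.3]
base top waist [421.8 -43.9] xaxis deg -78.4 len 79.3 dep 39.2 area/true 0.256
held top seed px [228. 242.] pix 1812 146 top z [ 570.4 1173. ]
max() iterable argument is empty
shift cm [-0.12 11.75  5.25] turn z -0.245 tilt fix [ 0. -0.  0.] yaw now 5.5 tcp [419.6   3.4 202.5]
```

View pics/w3.png

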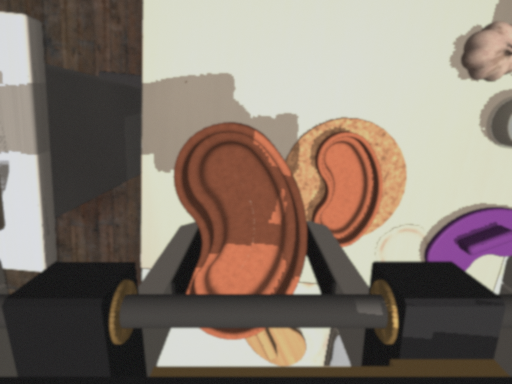

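The bottom dish at (348,190) nearly touches the held dish (240,225) and a finger in this view. I shift 3.5 cm to separate them.

Request:
{"name": "carry_out", "arguments": {"plan": "-1.5 0 0 0 0 0 0.4;-3.5 0 0 0 0 0 0.4;-3.5 0 0 0 0 0 0.4;-3.5 0 0 0 0 0 0.4;-3.5 0 0 0 0 0 0.4"}}

```text
t: 9.25
tcp_pos: [422.9, -30.7, 202.5]
eef_rot: [-0.0, 0.672, 0.741, 0.0]
force: [1.1, 0.9, -1.8]
width: 62.3
finger_force: 29.4
```

```bash
cat >> h.py <<'E'
def look2(n,z,seedw,which,tag,lo,hi,save=None,ker=9):
    p,d,c,Rw,o,s=view(n); P=zmap(d,c,Rw,o); m=masks(p)[which]
    if save: cv2.imwrite(save,p)
    q=(np.array([*seedw,z])-o)@Rw; uv=(q[0]/q[2]*c['fx']+c['cx'],q[1]/q[2]*c['fy']+c['cy'])
    Z=cv2.medianBlur(P[...,2].astype(np.float32),5); mr=(m&(Z>lo)&(Z<hi)).astype(np.uint8)
    mr=cv2.morphologyEx(mr,cv2.MORPH_CLOSE,cv2.getStructuringElement(cv2.MORPH_ELLIPSE,(ker,ker)))
    mr=cv2.morphologyEx(mr,cv2.MORPH_OPEN,np.ones((3,3)))
    w,X,k=kidney(mr,c,Rw,o,z,uv,tag)
    if save: v=p.copy(); cv2.drawContours(v,[k],-1,(0,255,0),1); cv2.imwrite(save,v)
    return w,X,s
E
python3 - <<'E'
from h import *
for lo in (2,24,30): w,X,s=look2('wrist',41,(535,4),0,f'base{lo}',lo,70,save=f'pics/w4_{lo}.png')
zt=s['tcp_pos'][2]
look2('wrist',zt+12,s['tcp_pos'][:2],0,'held',zt-5,zt+60,save='pics/w4h.png'); print(s['tcp_pos'])
a=cv2.imread('pics/w4_24.png');b=cv2.imread('pics/w4h.png');cv2.imwrite('pics/w4.png',np.hstack([a[80:300,270:450],b[100:384,120:400][:220]]))
E
```

```text
base2 waist [533.6   4.5] xaxis deg 5.8 len 133.1 dep 79.2 area/true 1.004
base24 waist [533.7   4.3] xaxis deg 5.8 len 132.1 dep 78.5 area/true 0.995
base30 waist [534.2   4.2] xaxis deg 5.6 len 132.1 dep 77.4 area/true 0.978
held waist [420.2  -5.4] xaxis deg 38.2 len 108.8 dep 92.4 area/true 0.218
[422.93510649 -30.70468951 202.53694738]
```

View pics/w4.png

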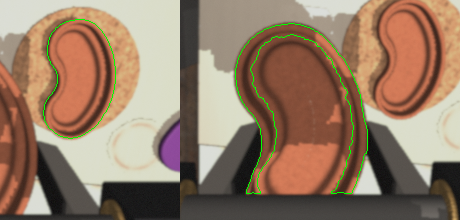

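```bash
python3 -c "
from h import *
go(534.6,3.5,80,5.6)"
```

```text
shift cm [ 2.34 11.45 12.26] turn z -0.001 tilt fix [ 0. -0.  0.] yaw now 5.6 tcp [422.9 -30.9 202.5]
```

Request:
{"name": "carry_out", "arguments": {"plan": "0.5 3 0 0 0 0 0.4;1.2 6 0 0 0 0 0.4;2 9 1 0 0 0 0.4;2.3 11.4 3 0 0 0 0.4;2.3 11.4 6 0 0 0 0.4;2.3 11.4 9 0 0 0 0.4;2.3 11.4 11 0 0 0 0.4;2.3 11.4 12.2 0 0 0 0.4;2.3 11.4 12.2 0 0 0 0.4;2.3 11.4 12.2 0 0 0 0.4;2.3 11.4 12.2 0 0 0 0.4"}}

```text
t: 10.55
tcp_pos: [535.2, 2.4, 81.7]
eef_rot: [0.001, 0.672, 0.74, 0.001]
force: [-0.5, 0.3, -1.0]
width: 62.1
finger_force: 29.4
```

```bash
python3 -c "
from h import *
go(534.6,3.5,48,5.6)
p,d,c,Rw,o,s=view('scene');cv2.imwrite('pics/s1.png',cv2.resize(p[190:290,190:330],None,fx=5,fy=5))
p,d,c,Rw,o,s=view('top');cv2.imwrite('pics/t1.png',p)"
```

```text
shift cm [ 0.11 -0.06  3.36] turn z -0.002 tilt fix [0.002 0.    0.   ] yaw now 5.5 tcp [535.2   2.4  81.7]
```

View pics/s1.png

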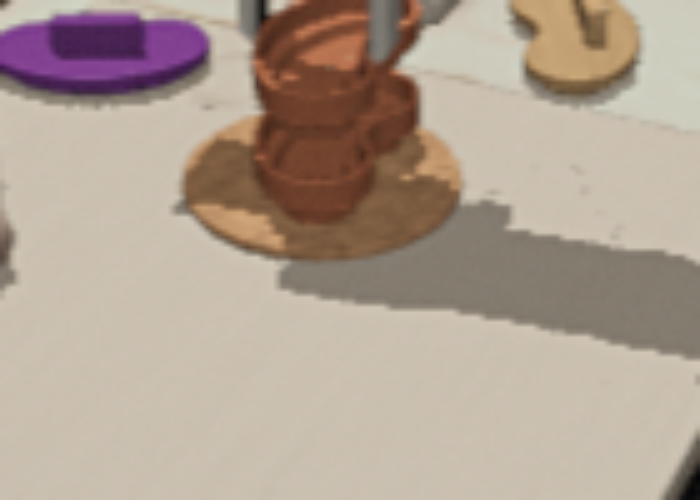

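The scene view shows the held dish directly above the bottom dish with outlines parallel. I lower it slowly.

Request:
{"name": "carry_out", "arguments": {"plan": "0.1 0 0.8 0 0 0 0.4;0.1 0 1.4 0 0 0 0.4;0.1 0 1.8 0 0 0 0.4;0.1 0 2.1 0 0 0 0.4;0.1 0 2.4 0 0 0 0.4;0.1 0 2.6 0 0 0 0.4;0.1 0 2.6 0 0 0 0.4"}}

```text
t: 11.35
tcp_pos: [534.0, 3.3, 54.2]
eef_rot: [-0.0, 0.672, 0.74, -0.0]
force: [0.1, -0.3, -2.0]
width: 62.1
finger_force: 29.4
```

Request:
{"name": "carry_out", "arguments": {"plan": "0 0 0.2 0 0 0 0.4;0 0 0.4 0 0 0 0.4;0 0 0.5 0 0 0 0.4;0 0 0.6 0 0 0 0.4;0 0 0.6 0 0 0 0.4"}}

```text
t: 11.85
tcp_pos: [534.0, 3.2, 48.4]
eef_rot: [-0.0, 0.672, 0.74, -0.0]
force: [0.1, -0.2, -1.8]
width: 62.2
finger_force: 29.4
```

Request:
{"name": "carry_out", "arguments": {"plan": "0 0 0.05 0 0 0 0.4;0 0 0.1 0 0 0 0.4;0 0 0.1 0 0 0 0.4;0 0 0.1 0 0 0 0.4"}}

```text
t: 12.25
tcp_pos: [534.2, 3.3, 48.1]
eef_rot: [0.0, 0.672, 0.74, 0.0]
force: [-1.0, 0.3, 6.0]
width: 62.3
finger_force: 29.4
```

Contact came at the expected height, so I release and rise.

Request:
{"name": "carry_out", "arguments": {"plan": "0 0 0 0 0 0 0.7;0 0 0 0 0 0 0.8;0 0 0 0 0 0 1;0 0 0 0 0 0 1;0 0 0 0 0 0 1;0 0 -1 0 0 0 1;0 0 -3 0 0 0 1;0 0 -7 0 0 0 1;0 0 -11 0 0 0 1;0 0 -15 0 0 0 1;0 0 -18 0 0 0 1;0 0 -18 0 0 0 1;0 0 -18 0 0 0 1"}}

```text
t: 13.55
tcp_pos: [534.2, 3.1, 228.3]
eef_rot: [0.001, 0.672, 0.74, 0.0]
force: [-0.1, 0.1, 0.7]
width: 94.0
finger_force: 0.0
```

```bash
python3 - <<'E'
from h import *
w,X,s=look2('wrist',60,(535,4),0,'nested',50,80,save='pics/w5.png')
p,d,c,Rw,o,s=view('wrist'); P=zmap(d,c,Rw,o); t=masks(p)[0]
m=t&(P[...,2]>55)&(P[...,2]<70); Q=P[m]; A=np.c_[Q[:,:2]-[535,4],np.ones(len(Q))]; f=np.linalg.lstsq(A,Q[:,2],rcond=None)[0]; print('rim plane tilt',f.round(3),len(Q))
q=P[t&(P[...,2]>30)&(P[...,2]<52)]; print(len(q))
# ring heights around the mouth
ang=np.degrees(np.arctan2(*(Q[:,:2]-w).T[::-1]))
for a in range(-180,180,60): k=(ang>a)&(ang<a+60); print(a,k.sum(),np.median(Q[k,2]).round(1) if k.any() else '')
go(454.4,-207,190,-151.5)
print(s['joint_positions'].round(2))
E
```

```text
nested waist [534.3   6.5] xaxis deg 6.1 len 131.6 dep 75.0 area/true 0.945
rim plane tilt [0.0000e+00 4.0000e-03 5.9038e+01] 1236
4504
-180 211 59.2
-120 204 58.9
-60 143 59.2
0 124 59.3
60 279 59.2
120 275 59.3
shift cm [-20.15  -9.84   3.68] turn z 2.74 tilt fix [-0.002  0.     0.   ] yaw now 5.5 tcp [533.1   3.1 226.6]
[ 0.18  0.45 -0.34  1.81  0.19  0.91 -0.15]
```

View pics/w5.png

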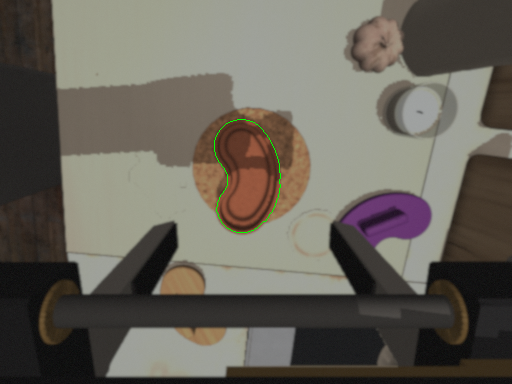

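The dish is nested: its outline is centred at (247,175) and the rim is level at about z 59–60 all round. Next, the lid, with its tip at (195,330) in this view.

Request:
{"name": "carry_out", "arguments": {"plan": "-1 -0.5 0 0 0 0.14 1;-2 -1 0 0 0 0.28 1;-3 -1.5 0 0 0 0.42 1;-4 -2 0 0 0 0.56 1;-5 -2.5 0 0 0 0.7 1;-6 -3 0 0 0 0.84 1;-7 -3.5 0 0 0 0.98 1;-8 -4 0 0 0 1.12 1;-9 -4.5 0 0 0 1.26 1;-10 -5 0 0 0 1.4 1;-11 -5.5 0 0 0 1.54 1;-12 -6 0 0 0 1.68 1;-13 -6.5 0 0 0 1.82 1;-14.5 -7 0.5 0 0 1.96 1;-16 -7.5 1 0 0 2.1 1;-17.5 -8.3 1.5 0 0 2.24 1;-19 -9 2.5 0 0 2.38 1;-20.1 -9.8 3.6 0 0 2.52 1;-20.1 -9.8 3.6 0 0 2.66 1;-20.1 -9.8 3.6 0 0 2.74 1"}}

```text
t: 15.65
tcp_pos: [454.1, -206.2, 189.7]
eef_rot: [0.001, 0.858, -0.514, -0.002]
force: [0.1, -0.5, -0.1]
width: 93.8
finger_force: 0.0
```

Request:
{"name": "carry_out", "arguments": {"plan": "0 0 0 0 0 0 1;0 0 0 0 0 0 1;0 0 0 0 0 0 1"}}

```text
t: 15.95
tcp_pos: [455.6, -205.9, 191.1]
eef_rot: [0.0, 0.86, -0.51, -0.0]
force: [-0.3, 0.1, 0.4]
width: 93.8
finger_force: 0.0
```

```bash
python3 - <<'E'
from h import *
for i in range(2):
  w,X,s=look2('wrist',19,(455,-207),1,'lid',10,60,save='pics/w6.png')
  print(s['tcp_pos'].round(1),s['joint_positions'].round(2))
# bar: depth band
p,d,c,Rw,o,s=view('wrist'); P=zmap(d,c,Rw,o); Z=P[...,2]; m=masks(p)[1]|(p.max(-1)<140)
b=(Z>36)&(Z<52)&(np.hypot(P[...,0]-w[0],P[...,1]-w[1])<40); Q=P[b][:,:2]
r=cv2.minAreaRect(Q.astype(np.float32)); print('bar',Q.mean(0).round(1),b.sum(),r, np.percentile(P[b][:,2],[50,90]))
go(w[0],w[1],30,np.degrees(np.arctan2(X[1],X[0])))
E
```

```text
lid waist [ 455.2 -207.2] xaxis deg -151.7 len 130.4 dep 72.8 area/true 0.92
[ 455.6 -205.9  191.1] [ 0.09  0.46  0.39  1.95 -0.25  0.78 -2.02]
lid waist [ 455.3 -207.3] xaxis deg -151.6 len 130.5 dep 72.9 area/true 0.921
[ 455.7 -206.   191.2] [ 0.09  0.46  0.39  1.95 -0.25  0.78 -2.02]
bar [ 455.6 -208. ] 632 ((455.4118957519531, -207.34097290039062), (13.390437126159668, 54.321903228759766), 28.830608367919922) [41.82562797 43.00367297]
shift cm [ 0.08  0.09 16.14] turn z 0.003 tilt fix [-0.  0.  0.] yaw now -151.5 tcp [ 455.8 -206.2  191.4]
```

View pics/w6.png

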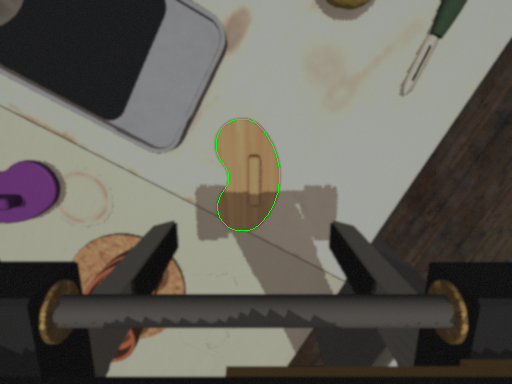

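The lid with its bar is outlined, centred at (250,175), heading −151.6°. I descend and pinch the bar.

Request:
{"name": "carry_out", "arguments": {"plan": "0.1 0.1 3 0 0 0 0.6;0.1 0.1 6 0 0 0 0.5;0.1 0.1 9 0 0 0 0.5;0.1 0.1 12 0 0 0 0.5;0.1 0.1 14.5 0 0 0 0.5;0.1 0.1 16 0 0 0 0.5;0.1 0.1 16.7 0 0 0 0.5;0.1 0.1 16.7 0 0 0 0.5;0.1 0.1 16.7 0 0 0 0.3;0.1 0.1 16.7 0 0 0 0.2;0.1 0.1 16.7 0 0 0 0.05;0.1 0.1 16.7 0 0 0 0.05;0.1 0.1 16.7 0 0 0 0.05;0.1 0.1 16.7 0 0 0 0.05;0.1 0.1 16.7 0 0 0 0.05"}}

```text
t: 17.6
tcp_pos: [455.7, -207.6, 24.9]
eef_rot: [-0.0, 0.859, -0.511, 0.0]
force: [-0.4, 0.2, 5.1]
width: 13.1
finger_force: 30.0
```

Request:
{"name": "carry_out", "arguments": {"plan": "0 0 -0.5 0 0 0 0.05;0 0 -1.5 0 0 0 0.05;0 0 -4 0 0 0 0.05;0 0 -8 0 0 0 0.05;0 0 -12 0 0 0 0.05;0 0 -16 0 0 0 0.05;0 0 -18 0 0 0 0.05;0 0 -18 0 0 0 0.05;0 0 -18 0 0 0 0.05"}}

```text
t: 18.5
tcp_pos: [455.1, -207.1, 204.4]
eef_rot: [-0.0, 0.86, -0.511, -0.0]
force: [-1.1, 0.0, -1.8]
width: 13.5
finger_force: 30.0
```

```bash
python3 - <<'E'
from h import *
w,X,s=look2('top',60,(534,4),0,'nested top',-20,200); look2('top',60,(534,4),0,'nested top',48,200)
print(s['width'],s['force'].round(1),s['moment'].round(2))
go(430,-35,205,5.8)
E
```

```text
nested top waist [532.3   2.9] xaxis deg 5.7 len 133.9 dep 80.3 area/true 1.036
nested top waist [ 515.5 -586.5] xaxis deg 104.4 len 123.8 dep 88.0 area/true 0.692
13.522440892367056 [-1.1  0.  -1.8] [ 0.12 -0.02  0.04]
shift cm [-16.27  -6.07  -0.15] turn z -2.745 tilt fix [0.002 0.002 0.   ] yaw now -151.5 tcp [ 454.3 -206.9  203.2]
```

Request:
{"name": "carry_out", "arguments": {"plan": "-0.8 -0.3 -0.2 0 0 -0.14 0.05;-1.6 -0.6 -0.2 0 0 -0.28 0.05;-2.4 -0.9 -0.2 0 0 -0.42 0.05;-3.2 -1.2 -0.2 0 0 -0.56 0.05;-4 -1.5 -0.2 0 0 -0.7 0.05;-4.9 -1.8 -0.2 0 0 -0.84 0.05;-5.7 -2.1 -0.2 0 0 -0.98 0.05;-6.5 -2.4 -0.2 0 0 -1.12 0.05;-7.3 -2.7 -0.2 0 0 -1.26 0.05;-8.1 -3 -0.2 0 0 -1.4 0.05;-9 -3.3 -0.2 0 0 -1.54 0.05;-9.8 -3.6 -0.2 0 0 -1.68 0.05;-10.6 -3.9 -0.2 0 0 -1.82 0.05;-11.4 -4.2 -0.2 0 0 -1.96 0.05;-12.2 -4.5 -0.2 0 0 -2.1 0.05;-13 -4.8 -0.2 0 0 -2.24 0.05;-14 -5.1 -0.2 0 0 -2.38 0.05;-15 -5.4 -0.2 0 0 -2.52 0.05;-16 -5.8 -0.2 0 0 -2.66 0.05;-16.3 -6.1 -0.2 0 0 -2.74 0.05"}}

```text
t: 20.6
tcp_pos: [429.8, -34.1, 205.1]
eef_rot: [-0.002, 0.67, 0.742, -0.001]
force: [-0.0, -0.2, -1.9]
width: 14.0
finger_force: 30.0
```

Request:
{"name": "carry_out", "arguments": {"plan": "0 0 0 0 0 0 0.05;0 0 0 0 0 0 0.05;0 0 0 0 0 0 0.05"}}

```text
t: 20.9
tcp_pos: [430.8, -35.6, 206.0]
eef_rot: [-0.0, 0.673, 0.739, -0.0]
force: [0.3, -0.2, -1.8]
width: 13.7
finger_force: 30.0
```

```bash
python3 - <<'E'
from h import *
for lo in (30,45,50): w,X,s=look2('wrist',60,(535,4),0,f'nest{lo}',lo,85); print(s['tcp_pos'].round(1))
zt=s['tcp_pos'][2]; look2('wrist',zt-5.5,s['tcp_pos'][:2],1,'heldlid',zt-25,zt+40)
go(534.3,6,110,5.8)
E
```

```text
nest30 waist [531.9   6. ] xaxis deg 6.1 len 132.4 dep 79.2 area/true 1.006
[430.8 -35.6 206. ]
nest45 waist [532.6   6.1] xaxis deg 6.2 len 132.4 dep 77.8 area/true 0.985
[431.  -35.6 206.1]
nest50 waist [532.9   6.1] xaxis deg 6.1 len 132.5 dep 76.4 area/true 0.971
[431.1 -35.5 206.2]
heldlid waist [429.2 -11.1] xaxis deg 18.9 len 114.5 dep 75.0 area/true 0.579
shift cm [ 3.14 10.66  9.64] turn z -0.006 tilt fix [-0.  0.  0.] yaw now 5.4 tcp [431.2 -35.4 206.4]
```

Request:
{"name": "carry_out", "arguments": {"plan": "0.8 3 0 0 0 0 0.05;1.6 6 0 0 0 0 0.05;2.4 9 1 0 0 0 0.05;3.1 10.6 3 0 0 0 0.05;3.1 10.6 6 0 0 -0.01 0.05;3.1 10.6 8.5 0 0 -0.01 0.05;3.1 10.6 10 0 0 -0.01 0.05;3.1 10.6 10.6 0 0 -0.01 0.05;3.1 10.6 10.6 0 0 -0.01 0.05;3.1 10.6 10.6 0 0 -0.01 0.05;3.1 10.6 10.6 0 0 -0.01 0.05"}}

```text
t: 22.2
tcp_pos: [534.6, 5.8, 101.5]
eef_rot: [0.001, 0.669, 0.743, 0.001]
force: [-0.5, -0.0, -1.7]
width: 13.9
finger_force: 30.0
```

```bash
python3 -c "
from h import *
go(534,6,76,6)
p,d,c,Rw,o,s=view('scene');cv2.imwrite('pics/s2.png',cv2.resize(p[170:270,190:330],None,fx=5,fy=5))"
```

```text
shift cm [ 0.03 -0.07  2.55] turn z 0.001 tilt fix [0.002 0.    0.   ] yaw now 6.1 tcp [534.6   5.8 101.5]
```

View pics/s2.png

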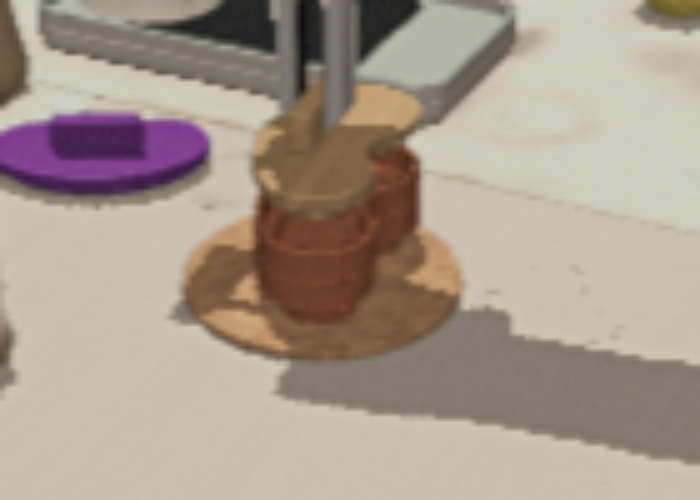

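The lid hovers directly over the stack with outlines parallel. Counting back, that was my 11th viewed picture, one over the limit of 10, so from here I check by numbers only. Lowering.

Request:
{"name": "carry_out", "arguments": {"plan": "0 0 0.6 0 0 0 0.05;0 0 1.1 0 0 0 0.05;0 0 1.5 0 0 0 0.05;0 0 1.8 0 0 0 0.05;0 0 1.9 0 0 0 0.05;0 0 1.9 0 0 0 0.05"}}

```text
t: 22.85
tcp_pos: [533.7, 5.8, 81.2]
eef_rot: [-0.0, 0.669, 0.744, -0.0]
force: [0.0, 0.3, -0.6]
width: 13.8
finger_force: 30.0
```

Request:
{"name": "carry_out", "arguments": {"plan": "0 0 0.15 0 0 0 0.05;0 0 0.3 0 0 0 0.05;0 0 0.3 0 0 0 0.05"}}

```text
t: 23.15
tcp_pos: [534.0, 5.6, 78.5]
eef_rot: [0.0, 0.669, 0.743, 0.0]
force: [1.3, -0.4, -1.2]
width: 13.6
finger_force: 30.0
```

Request:
{"name": "carry_out", "arguments": {"plan": "0 0 0.1 0 0 0 0.05;0 0 0.2 0 0 0 0.05;0 0 0.2 0 0 0 0.05"}}

```text
t: 23.45
tcp_pos: [534.1, 5.6, 77.2]
eef_rot: [0.0, 0.669, 0.744, 0.0]
force: [-0.6, -1.1, 5.4]
width: 13.8
finger_force: 30.0
```

Request:
{"name": "carry_out", "arguments": {"plan": "0 0 0.05 0 0 0 0.05;0 0 0.1 0 0 0 0.05;0 0 0.1 0 0 0 0.05"}}

```text
t: 23.75
tcp_pos: [534.1, 5.5, 77.2]
eef_rot: [0.001, 0.669, 0.743, 0.0]
force: [-2.8, -1.3, 14.2]
width: 14.2
finger_force: 30.0
```

Request:
{"name": "carry_out", "arguments": {"plan": "0 0 -0.1 0 0 0 0.05;0 0 -0.1 0 0 0 0.3;0 0 -0.1 0 0 0 0.4;0 0 -0.1 0 0 0 0.4;0 0 -0.1 0 0 0 0.4;0 0 -1.5 0 0 0 0.4;0 0 -4 0 0 0 0.4;0 0 -8 0 0 0 0.6;0 0 -12 0 0 0 1;0 0 -15 0 0 0 1;0 0 -15 0 0 0 1;0 0 -15 0 0 0 1"}}

```text
t: 24.95
tcp_pos: [533.7, 5.7, 225.6]
eef_rot: [0.0, 0.669, 0.744, 0.0]
force: [0.2, -0.2, -0.0]
width: 74.0
finger_force: 0.0
```

```bash
python3 - <<'E'
from h import *
p,d,c,Rw,o,s=view('wrist'); P=zmap(d,c,Rw,o); Z=P[...,2]; t,wd=masks(p)
w,X,s=look2('wrist',70,(534,6),1,'lid',62,110)
m=wd&(Z>64)&(Z<76)&(np.hypot(P[...,0]-w[0],P[...,1]-w[1])<75); Q=P[m]
A=np.c_[Q[:,:2]-w,np.ones(len(Q))]; print('plate plane',np.linalg.lstsq(A,Q[:,2],rcond=None)[0].round(4),len(Q))
b=(Z>88)&(Z<102)&(np.hypot(P[...,0]-w[0],P[...,1]-w[1])<40); print('bar z',np.median(Z[b]).round(1),P[b].mean(0).round(1))
tm=t&(np.hypot(P[...,0]-w[0],P[...,1]-w[1])<90); print('terracotta visible: ',tm.sum(), P[tm].mean(0).round(1) if tm.any() else '')
print(s['force'].round(1))
E
```

```text
lid waist [533.7   8. ] xaxis deg 6.1 len 131.4 dep 74.2 area/true 0.949
plate plane [ 1.00000e-04 -5.00000e-04  6.95761e+01] 5519
bar z 94.1 [533.4   8.5  93.8]
terracotta visible:  0 
[ 0.2 -0.1 -0.4]
```

The plate is level at about 10.5 mm above the dish rim, its centre is within about 1.6 mm and its heading matches, and the gripper is clear. I hand it in.

```bash
python3 -c "
from station import workorder; print(workorder.finish_job())"
```

```text
the job is handed in; nothing more can be done
None
```

The second dish is nested in the bottom dish, the lid is seated flat on top, and the job is handed in at about 25 s. By my last measurements all tolerances are met, but the hand-in returned no verdict, and I viewed 11 pictures against the limit of 10.

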